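Take the knob cartridge out of its gobo rotator

TASK

One of the two rusty rotator housings holds the drive cartridge with the round domed rubber knob. Press that cartridge further down to trip its push-push latch, let it spring up, then draw it straight out by the knob and set it down gently, standing upright, on the floor of the aluminium tray. Leave the other cartridge, the one with the flat bar grip, where it is.

Things in the scene. Friction and masses are not known exactly. Their poses are not given: they have to be found in the camera images.
- knob_cartridge: Cartridge to take out: 96 mm tall, 0.2 kg, upright in a well. Steel cylinder 42 mm across, 50 mm tall, then black rubber knob 34 mm across: straight sides 50 to 81 mm above the foot, then a dome to 96 mm. Origin: centre of foot; z up its axis. Latched, its foot is 20 mm above the bench and 16 mm of dome shows above the housing; sprung up, 44 mm of knob shows and lifts straight out.
- rotator_ejector (a joint): Height (m) of the spring platform under the knob cartridge: 0 latched, negative deeper, +0.028 sprung up. Pressing the knob down past about 4 mm trips the latch; it bottoms at -0.012, the knob then still 4 mm proud. Pressing takes 4 to 6 N. Press 7 to 11 mm, then raise the tool: the cartridge follows it up within a second. Once tripped it stays released: pressed again, it just comes back up.
- bar_cartridge: The other cartridge, leave it: same steel body, but its rubber grip is a flat 34 x 12 mm bar, 96 mm overall. Origin: centre of foot. Each cartridge stands in the middle of its own rusty housing, a box 120 x 110 mm, fixed to the bench, flat top 100 mm above the bench, with a square 46 mm well for the cartridge (2 mm play all round).
- tray: Empty square aluminium tray lying loose on the bench, 140 x 140 mm outside, walls 5 mm thick, 30 mm tall, floor 5 mm thick. Origin: centre of its underside; x and y along its sides, z up. The cartridge may stand anywhere on its floor.
Mind the look-alikes: they are no part of the job. There is more than one size of the tray; the job needs the largest.

How it is judged:
By the outcome, as a careful person would: the job done as asked, in the order asked, and still so for the second after the job is handed in, with the robot touching nothing.
It also fails if it takes over 48 s, if anything falls off the work surface, if the arm or the gripper's body presses on something with over 40 N, if the wrist force passes 120 N, or if a joint passes its speed limit or range.

ROBOT

A 6-joint arm with a two-finger parallel gripper is mounted at the origin on the work surface. World frame = base frame: x ahead of the robot, y to its left, z up, the work surface at z = 0. Lengths are in mm, angles in degrees, forces in N, time in s.
With the tool pointing down it reaches from about 275 to 975 mm from the base axis. Payload 8.4 kg.
Tool frame: the origin (TCP) lies midway between the tips of the shut fingers; the grasp point (between the pads) lies 19 mm behind it; z points along the fingers, y is the line along which they close (so a half turn about z gives the same grasp; the last joint's range is limited). The gripper opens to 92 mm and grips with 3 to 60 N. Pads are 20 mm wide; open, the fingers measure 128 mm over their backs; the gripper's body (75 mm by 189 mm) begins 69 mm behind the grasp point.
Start: joints at [64.607, 20.225, 93.587, -0, 66.188, -0.138], TCP at [266.663, 565.26, 214.583] pointing down, gripper open.
Joint ranges: [-150.9, 150.9], [-52.94, 120.26], [3.33, 152.33], [-74.26, 254.26], [0, 154.13], [-172.89, 172.89]. Speed limits (degrees/s): [127.2, 127.2, 159.86, 180, 180, 180].

INTERFACE

Orientations are given as [roll, pitch, yaw] about the fixed x, y, z axes, in that order (R = Rz(yaw) Ry(pitch) Rx(roll)).
In Python, from station import ctrl gives the robot as it stands.
- The arm moves only by the tool carry_out, never from a script. Its argument "commands" is a list of rows, each an object with "travel": the shift along the world's x, y, z in mm, a list of three; "rotation": the turn, a rotation vector about the world's x, y, z in degrees, a list of three; "gripper": the opening in per cent of the stroke, from 0 (shut) to 100 (fully open). A call has 1 to 20 rows; each row is the pose to reach, as a shift and turn from the pose commanded when the call began; what a row does not reach only later rows make up. A row lasts 1/8 s, in which the tool goes at most 62.5 mm and 10.7 degrees, less where a joint would pass 70% of its speed; a pose out of reach is approached as far as the arm can. A call with a gripper value outside its range is refused whole. The fingers move at their own pace and stop on an object; "squeeze" is the grip in N (left out, the last holds). Time passes only in rows, so rows that repeat a pose let the fingers close. It gives the time, the measured TCP pose, the force, the opening and the grip force at its end, in the units of the state.
- ctrl.state(): the state, without advancing time (a new reading comes with each control period).
- ctrl.read_camera(name): name is "side" or "top" or "wrist"; returns the picture (480x640x3 uint8, blue, green, red); there is no depth.
- ctrl.camera_model(name): a dict with "fx", "fy", "cx", "cy" (pixels), "cam_to_world" (4x4, takes a point from camera to world coordinates); the wrist camera has in their place "T_tool_cam" (4x4, takes a point from camera to tool coordinates, whose origin is the TCP and whose axes are the flange's). Camera axes: x right, y down, z forward; pixel columns grow to the right and rows downward; lengths in mm; the calibration is good to about 2 mm. A picture is of the moment at which its call begins: read the wrist's pose just before it. camera_model takes no time and is no camera call.
- ctrl.close_job(): hands the job in; it is judged then, once.
The state is a dict: "t": time; "joint_positions": joint angles; "dq": joint speeds; "joint_efforts": joint torques, N m; "ee_pos": TCP position; "tool_rot": TCP orientation; "wrist_force": force on the tool from outside, world axes, zero at the start; "torque": the same for the moment, N m; "width": opening from 0.0 (shut) to 1.0 (fully open); "grasp_force": force on a finger pad.
Only numpy, scipy, OpenCV 4.12 (cv2) and the standard library are available. Lean on these libraries where they do the work, as an engineer would, in place of code of your own. Each camera call takes 0.05 s, during which the arm holds its last target. There are 200 camera calls.

## Working session

There is one attempt and no reset: what is moved stays moved. The work goes in short steps, Python scripts to look and compute and a tool call to move; the robot and the scene stay as the last step left them, time stands still between calls to the robot, and variables do not carry over. Pictures are saved under pics/ and viewed, at most 10 in all, crops included, and the job is handed in when it is done.

Besides the shell and the picture viewer there is one more tool, called after ">>>" by a JSON object that holds its "name" and its "arguments". carry_out: Moves the arm, as the interface text tells. Its arguments: {"type":"object","properties":{"commands":{"type":"array","items":{"type":"object","properties":{"travel":{"type":"array","items":{"type":"number"}},"rotation":{"type":"array","items":{"type":"number"}},"gripper":{"type":"number"}}}},"squeeze":{"type":"number"}},"required":["commands"]}

```bash
mkdir -p pics; python3 - <<'E'
from station import ctrl
import cv2,numpy as np
s=ctrl.state();print(s)
for n in("top","side"):
    cv2.imwrite(f"pics/{n}0.png",ctrl.read_camera(n));
    m=ctrl.camera_model(n);print(n,m["fx"],m["cx"],m["cy"],np.round(m["cam_to_world"],3).tolist())
print(ctrl.camera_model("wrist"))
E
```

```text
{'t': 0.0, 'joint_positions': array([ 6.46059438e+01,  2.02637141e+01,  9.36279533e+01, -4.30907459e-04,
        6.61882295e+01, -1.38094733e-01]), 'dq': array([-0.00369849, -0.02909521,  0.13986219, -0.07558996,  0.03353576,
       -0.03099614]), 'joint_efforts': array([-1.03065213e-03, -5.93817508e+01, -3.34226775e+01,  6.96052308e-02,
        2.32171593e-02, -1.09060627e-04]), 'ee_pos': array([266.46178187, 564.8095141 , 213.85870347]), 'tool_rot': array([-1.79920102e+02,  2.01415330e-04,  1.54744213e+02]), 'wrist_force': array([ 0.5430184 ,  0.29412457, -0.49046848]), 'torque': array([ 0.00598522, -0.00974353, -0.01397089]), 'grasp_force': 0.0, 'width': 1.0036841127487395}
top 510.5371582830172 324.2751406008326 237.43589537702903 [[0.029, -0.985, 0.171, 326.316], [-1.0, -0.027, 0.013, 51.76], [-0.008, -0.172, -0.985, 988.658], [0.0, 0.0, 0.0, 1.0]]
side 476.03386085301617 314.2971065093572 250.15412988781128 [[0.922, -0.262, 0.286, 261.312], [-0.388, -0.606, 0.694, -509.448], [-0.008, -0.751, -0.66, 598.935], [0.0, 0.0, 0.0, 1.0]]
{'fx': 372.2449832784422, 'fy': 372.2449832784422, 'cx': 318.63806206217544, 'cy': 238.15879743660724, 'T_tool_cam': array([[-1.60771108e-03, -9.54959330e-01, -2.96732359e-01,
         8.41326713e+01],
       [ 9.99998605e-01, -1.66954470e-03, -4.50289514e-05,
         1.08341036e+00],
       [-4.52407120e-04, -2.96732017e-01,  9.54960683e-01,
        -1.70392300e+02],
       [ 0.00000000e+00,  0.00000000e+00,  0.00000000e+00,
         1.00000000e+00]])}
```

View pics/top0.png

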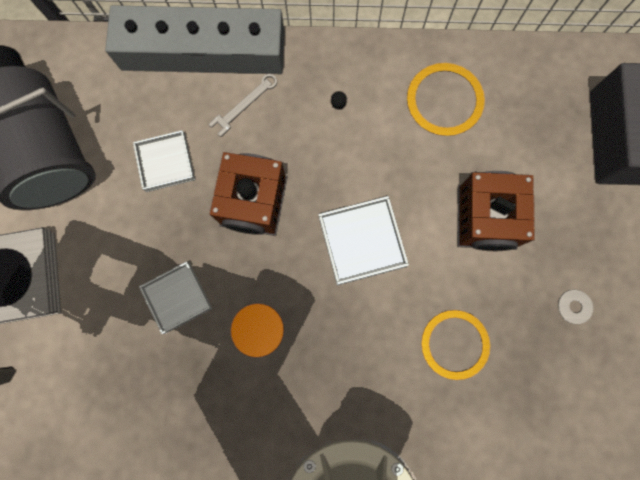

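View pics/side0.png

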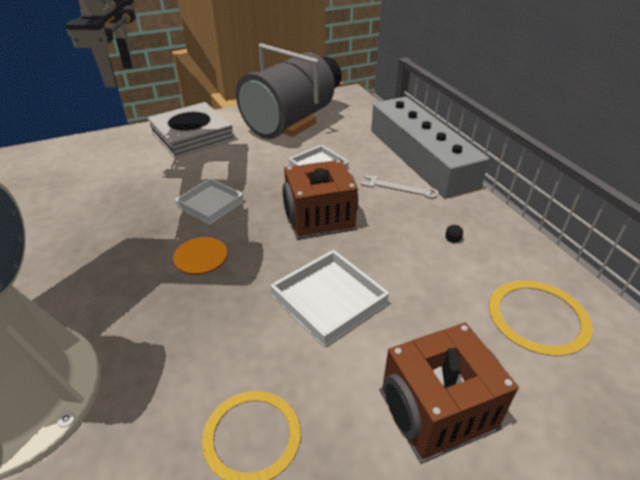

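The top picture shows two rusty housings, at (247,190) and (502,207). The trays are at (363,240) (largest), (163,160) and (175,297). Candidates for the knob are the dome in the left housing (247,190), the bar in the right housing (502,207), and a loose black knob at (339,100). I choose the left one and will check it in a crop.

```bash
cat > h.py <<'E'
from station import ctrl
import numpy as np, cv2
from scipy.spatial.transform import Rotation as R
def cam(n):
    m=ctrl.camera_model(n)
    if n=="wrist":
        s=ctrl.state();T=np.eye(4);T[:3,:3]=R.from_euler("xyz",s["tool_rot"],degrees=True).as_matrix();T[:3,3]=s["ee_pos"]
        m["cam_to_world"]=T@m["T_tool_cam"]
    return m
def px(m,u,v,z):
    C=np.array(m["cam_to_world"]);d=C[:3,:3]@[(u-m["cx"])/m["fx"],(v-m["cy"])/m["fy"],1]
    return C[:3,3]+d*(z-C[2,3])/d[2]
E
python3 - <<'E'
from h import *
a=cv2.imread("pics/top0.png")
f=lambda x,y,w:cv2.resize(a[y:y+w,x:x+w],(380,380),interpolation=cv2.INTER_CUBIC)
cv2.imwrite("pics/crop1.png",np.hstack([f(200,142,95),f(455,160,95)]))
m=cam("top")
print("knob",px(m,247,188,112)); print("tray",[px(m,*p,30).round(0) for p in((320,211),(389,198),(408,265),(337,283))])
E
```

```text
knob [563.9554128  203.32094048 112.        ]
tray [array([544.,  74.,  30.]), array([574., -58.,  30.]), array([445., -95.,  30.]), array([407.,  38.,  30.])]
```

View pics/crop1.png

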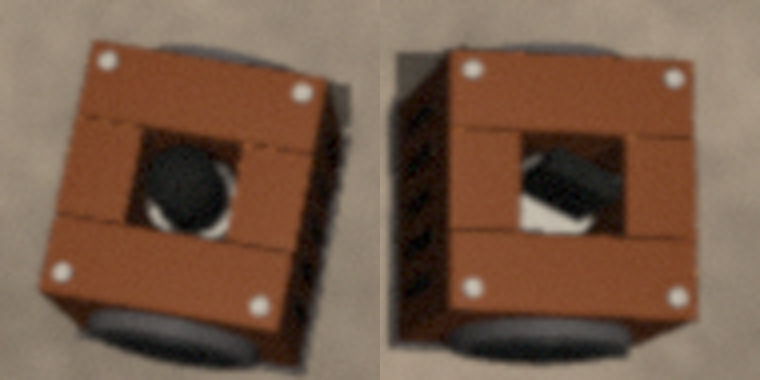

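The crop confirms it: the left housing holds the round dome and the right one the flat bar. Next I refine the housing centre and approach.

```bash
python3 - <<'E'
from h import *
m=cam("top")
P=np.array([px(m,200+u/4,142+v/4,100) for u,v in((95,40),(325,78),(278,330),(42,292))]);print(P.round(1),P.mean(0))
print("dome",px(m,200+186/4,142+186/4,110))
E
```

```text
[[633.8 251.6 100. ]
 [618.5 145.9 100. ]
 [501.4 161.7 100. ]
 [515.8 267.8 100. ]] [567.36066272 206.74756993 100.        ]
dome [563.55621016 204.50635809 110.        ]
```

>>> {"name": "carry_out", "arguments": {"commands": [{"travel": [10, -30, 0], "gripper": 0}, {"travel": [25, -60, 0], "gripper": 0}, {"travel": [45, -90, 0], "gripper": 0}, {"travel": [65, -120, 0], "gripper": 0}, {"travel": [90, -150, 0], "gripper": 0}, {"travel": [115, -180, 0], "gripper": 0}, {"travel": [140, -210, 0], "gripper": 0}, {"travel": [165, -240, 0], "gripper": 0}, {"travel": [190, -270, 0], "gripper": 0}, {"travel": [215, -300, 0], "gripper": 0}, {"travel": [240, -325, 0], "gripper": 0}, {"travel": [270, -345, 0], "gripper": 0}, {"travel": [297, -361, 0], "gripper": 0}, {"travel": [297, -361, 0], "gripper": 0}, {"travel": [297, -361, 0], "gripper": 0}, {"travel": [297, -361, 0], "gripper": 0}]}}

```text
validation failed for argument at $.co...
```

```bash
python3 - <<'E'
from h import *
import json
m=cam("wrist");a=ctrl.read_camera("wrist");cv2.imwrite("pics/w1.png",a)
json.dump({k:np.array(v).tolist() for k,v in m.items()},open("w1.json","w"))
s=ctrl.state();print(s["t"],s["ee_pos"],s["tool_rot"],s["width"])
E
```

```text
0.15 [266.50486841 564.91393018 214.04227258] [-1.79938349e+02 -5.52865693e-04  1.54743169e+02] 1.003198171463774
```

View pics/w1.png

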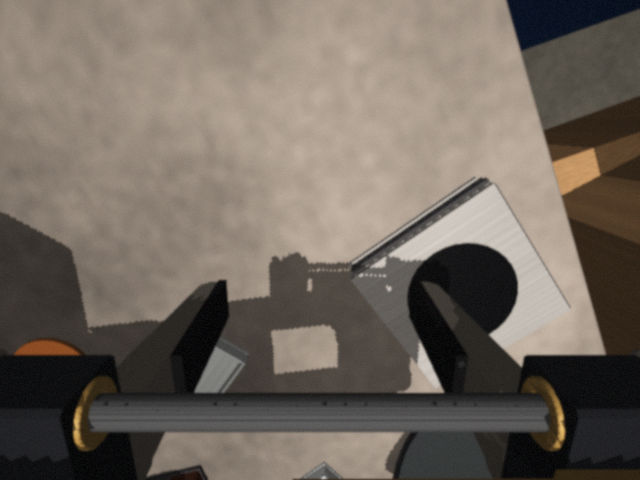

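The picture shows the arm still at its start: the open fingers are over the white box, and the move call was refused. I'll resend it with all the fields filled in.

>>> {"name": "carry_out", "arguments": {"commands": [{"travel": [10, -30, 0], "rotation": [0, 0, 0], "gripper": 0}, {"travel": [25, -60, 0], "rotation": [0, 0, 0], "gripper": 0}, {"travel": [45, -90, 0], "rotation": [0, 0, 0], "gripper": 0}, {"travel": [65, -120, 0], "rotation": [0, 0, 0], "gripper": 0}, {"travel": [90, -150, 0], "rotation": [0, 0, 0], "gripper": 0}, {"travel": [115, -180, 0], "rotation": [0, 0, 0], "gripper": 0}, {"travel": [140, -210, 0], "rotation": [0, 0, 0], "gripper": 0}, {"travel": [165, -240, 0], "rotation": [0, 0, 0], "gripper": 0}, {"travel": [190, -270, 0], "rotation": [0, 0, 0], "gripper": 0}, {"travel": [215, -300, 0], "rotation": [0, 0, 0], "gripper": 0}, {"travel": [240, -325, 0], "rotation": [0, 0, 0], "gripper": 0}, {"travel": [270, -345, 0], "rotation": [0, 0, 0], "gripper": 0}, {"travel": [297, -361, 0], "rotation": [0, 0, 0], "gripper": 0}, {"travel": [297, -361, 0], "rotation": [0, 0, 0], "gripper": 0}, {"travel": [297, -361, 0], "rotation": [0, 0, 0], "gripper": 0}, {"travel": [297, -361, 0], "rotation": [0, 0, 0], "gripper": 0}], "squeeze": 20}}

```text
t: 2.15
ee_pos: [562.8, 204.8, 214.5]
tool_rot: [-180.0, -0.0, 154.8]
wrist_force: [0.0, 0.1, 0.3]
width: 0.008
grasp_force: 0.0
```

```bash
python3 - <<'E'
from h import *
import json
m=cam("wrist");a=ctrl.read_camera("wrist");cv2.imwrite("pics/w2.png",a)
json.dump({k:np.array(v).tolist() for k,v in m.items()},open("w2.json","w"))
E
```

```text
(no output)
```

View pics/w2.png

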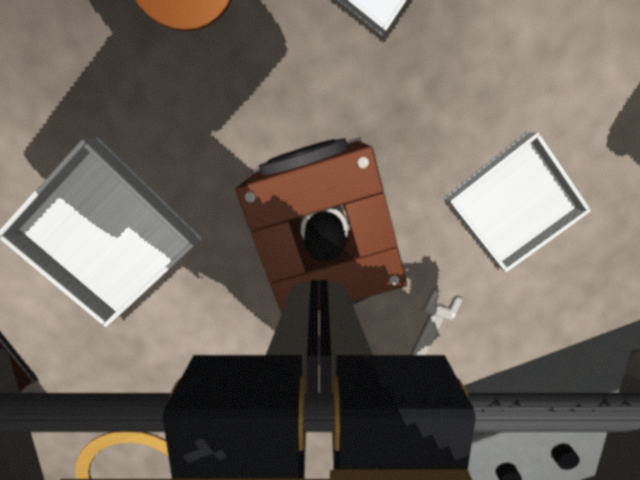

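The dome is near (324,235), centred in its well and just right of the closed fingertips. I'll enlarge it to get the offset.

```bash
python3 - <<'E'
from h import *
a=cv2.imread("pics/w2.png")
c=cv2.resize(a[140:300,220:420],(800,640),interpolation=cv2.INTER_CUBIC)[:600]
cv2.imwrite("pics/w2c.png",np.clip(c.astype(float)*1.6,0,255).astype("uint8"))
E
```

```text
(no output)
```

View pics/w2c.png

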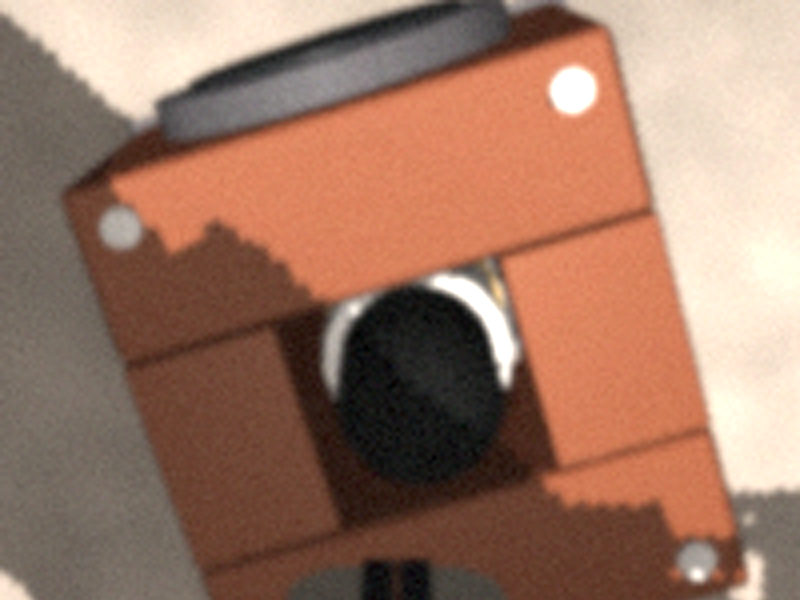

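The crop shows the dome centred at (422,400) and the well corners at (273,325), (497,260), (555,467) and (340,528), all in crop pixels. The dome is the right one.

```bash
python3 - <<'E'
from h import *
import json
m=json.load(open("w2.json"))
print("dome",px(m,220+422/4,140+400/4,101),"well",np.mean([px(m,220+u/4,140+v/4,100) for u,v in((273,325),(497,260),(555,467),(340,528))],0))
print(ctrl.state()["ee_pos"])
m=cam("top")
T=np.array([px(m,*p,30) for p in((320,211),(389,198),(408,265),(337,283))]);print("tray",T.mean(0))
E
```

```text
dome [570.64202033 208.29766479 101.        ] well [569.94226068 207.35993449 100.        ]
[562.91568335 204.8031086  214.61953787]
tray [492.38480377  -9.98042783  30.        ]
```

>>> {"name": "carry_out", "arguments": {"commands": [{"travel": [3, 1, -15], "rotation": [0, 0, 0], "gripper": 0}, {"travel": [7, 2, -40], "rotation": [0, 0, 0], "gripper": 0}, {"travel": [7, 2, -65], "rotation": [0, 0, 0], "gripper": 0}, {"travel": [7, 2, -85], "rotation": [0, 0, 0], "gripper": 0}, {"travel": [7, 2, -94], "rotation": [0, 0, 0], "gripper": 0}, {"travel": [7, 2, -97], "rotation": [0, 0, 0], "gripper": 0}, {"travel": [7, 2, -100], "rotation": [0, 0, 0], "gripper": 0}, {"travel": [7, 2, -103], "rotation": [0, 0, 0], "gripper": 0}, {"travel": [7, 2, -106], "rotation": [0, 0, 0], "gripper": 0}, {"travel": [7, 2, -108], "rotation": [0, 0, 0], "gripper": 0}, {"travel": [7, 2, -108], "rotation": [0, 0, 0], "gripper": 0}, {"travel": [7, 2, -108], "rotation": [0, 0, 0], "gripper": 0}]}}

```text
t: 3.7
ee_pos: [571.2, 206.5, 107.7]
tool_rot: [179.9, 0.1, 154.7]
wrist_force: [-1.3, -0.4, 5.2]
width: 0.004
grasp_force: 2.6
```

>>> {"name": "carry_out", "arguments": {"commands": [{"travel": [0, 0, 4], "rotation": [0, 0, 0], "gripper": 0}, {"travel": [0, 0, 9], "rotation": [0, 0, 0], "gripper": 0}, {"travel": [0, 0, 16], "rotation": [0, 0, 0], "gripper": 0}, {"travel": [0, 0, 24], "rotation": [0, 0, 0], "gripper": 0}, {"travel": [0, 0, 35], "rotation": [0, 0, 0], "gripper": 0}, {"travel": [0, 0, 55], "rotation": [0, 0, 0], "gripper": 0}, {"travel": [0, 0, 80], "rotation": [0, 0, 0], "gripper": 100}, {"travel": [0, 0, 105], "rotation": [0, 0, 0], "gripper": 100}, {"travel": [0, 0, 105], "rotation": [0, 0, 0], "gripper": 100}, {"travel": [0, 0, 105], "rotation": [0, 0, 0], "gripper": 100}, {"travel": [0, 0, 105], "rotation": [0, 0, 0], "gripper": 100}, {"travel": [0, 0, 105], "rotation": [0, 0, 0], "gripper": 100}]}}

```text
t: 5.2
ee_pos: [570.2, 206.1, 210.7]
tool_rot: [-179.9, -0.1, 154.7]
wrist_force: [-0.4, 0.5, -0.7]
width: 0.635
grasp_force: 0.0
```

```bash
python3 - <<'E'
from h import *
import json
m=cam("wrist");a=ctrl.read_camera("wrist")
json.dump({k:np.array(v).tolist() for k,v in m.items()},open("w3.json","w"))
c=cv2.resize(a[140:290,220:420],(800,600),interpolation=cv2.INTER_CUBIC)
cv2.imwrite("pics/w3.png",np.clip(c.astype(float)*1.6,0,255).astype("uint8"))
print(ctrl.state()["ee_pos"])
E
```

```text
[570.38925892 206.14850187 210.8573883 ]
```

View pics/w3.png

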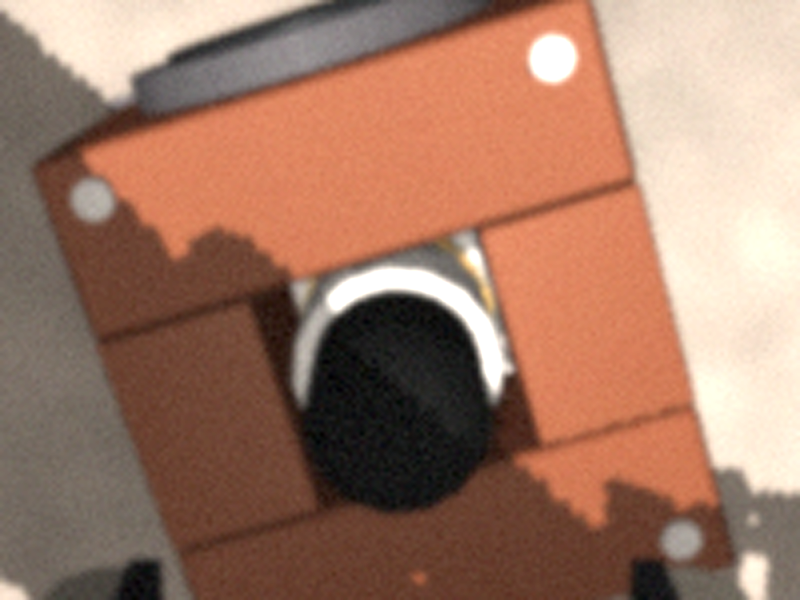

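The cartridge has sprung up: the dome is centred at crop (398,415), with the finger midline at 396, so it is aligned along the closing line.

```bash
python3 - <<'E'
from h import *
import json
m=json.load(open("w3.json"))
print("dome",px(m,220+398/4,140+415/4,129),px(m,220+396/4,140+415/4,129))
E
```

```text
dome [569.37621338 208.29510517 129.        ] [569.2237776  207.97314803 129.        ]
```

>>> {"name": "carry_out", "arguments": {"commands": [{"travel": [-1, 1, -15], "rotation": [0, 0, 0], "gripper": 100}, {"travel": [-1, 1, -40], "rotation": [0, 0, 0], "gripper": 100}, {"travel": [-1, 1, -65], "rotation": [0, 0, 0], "gripper": 100}, {"travel": [-1, 1, -85], "rotation": [0, 0, 0], "gripper": 100}, {"travel": [-1, 1, -97], "rotation": [0, 0, 0], "gripper": 100}, {"travel": [-1, 1, -104], "rotation": [0, 0, 0], "gripper": 100}, {"travel": [-1, 1, -107], "rotation": [0, 0, 0], "gripper": 100}, {"travel": [-1, 1, -107], "rotation": [0, 0, 0], "gripper": 0}, {"travel": [-1, 1, -107], "rotation": [0, 0, 0], "gripper": 0}, {"travel": [-1, 1, -107], "rotation": [0, 0, 0], "gripper": 0}, {"travel": [-1, 1, -107], "rotation": [0, 0, 0], "gripper": 0}, {"travel": [-1, 1, -107], "rotation": [0, 0, 0], "gripper": 0}, {"travel": [-1, 1, -107], "rotation": [0, 0, 0], "gripper": 0}, {"travel": [-1, 1, -107], "rotation": [0, 0, 0], "gripper": 0}], "squeeze": 15}}

```text
t: 7.0
ee_pos: [569.6, 207.2, 104.6]
tool_rot: [-180.0, -0.0, 154.7]
wrist_force: [-0.8, -0.2, 0.4]
width: 0.363
grasp_force: 15.0
```

>>> {"name": "carry_out", "arguments": {"commands": [{"travel": [0, 0, 4], "rotation": [0, 0, 0], "gripper": 0}, {"travel": [0, 0, 10], "rotation": [0, 0, 0], "gripper": 0}, {"travel": [0, 0, 18], "rotation": [0, 0, 0], "gripper": 0}, {"travel": [0, 0, 28], "rotation": [0, 0, 0], "gripper": 0}, {"travel": [0, 0, 40], "rotation": [0, 0, 0], "gripper": 0}, {"travel": [0, 0, 55], "rotation": [0, 0, 0], "gripper": 0}, {"travel": [0, 0, 70], "rotation": [0, 0, 0], "gripper": 0}, {"travel": [0, 0, 80], "rotation": [0, 0, 0], "gripper": 0}, {"travel": [-4, -10, 85], "rotation": [0, 0, 0], "gripper": 0}, {"travel": [-12, -35, 85], "rotation": [0, 0, 0], "gripper": 0}, {"travel": [-23, -65, 85], "rotation": [0, 0, 0], "gripper": 0}, {"travel": [-35, -97, 85], "rotation": [0, 0, 0], "gripper": 0}, {"travel": [-47, -130, 85], "rotation": [0, 0, 0], "gripper": 0}, {"travel": [-58, -162, 85], "rotation": [0, 0, 0], "gripper": 0}, {"travel": [-68, -190, 85], "rotation": [0, 0, 0], "gripper": 0}, {"travel": [-75, -208, 85], "rotation": [0, 0, 0], "gripper": 0}, {"travel": [-78, -217, 82], "rotation": [0, 0, 0], "gripper": 0}, {"travel": [-78, -217, 75], "rotation": [0, 0, 0], "gripper": 0}, {"travel": [-78, -217, 70], "rotation": [0, 0, 0], "gripper": 0}, {"travel": [-78, -217, 70], "rotation": [0, 0, 0], "gripper": 0}]}}

```text
t: 9.5
ee_pos: [491.5, -9.1, 173.9]
tool_rot: [-180.0, -0.1, 154.8]
wrist_force: [-0.3, -0.5, -1.5]
width: 0.361
grasp_force: 15.0
```

```bash
python3 - <<'E'
from h import *
cv2.imwrite("pics/s4.png",np.hstack([cv2.resize(ctrl.read_camera(n),(400,300)) for n in("side","wrist")]))
print(ctrl.state()["ee_pos"],ctrl.state()["width"])
E
```

```text
[491.80528353  -9.24298465 174.41002369] 0.3653987045724601
```

View pics/s4.png

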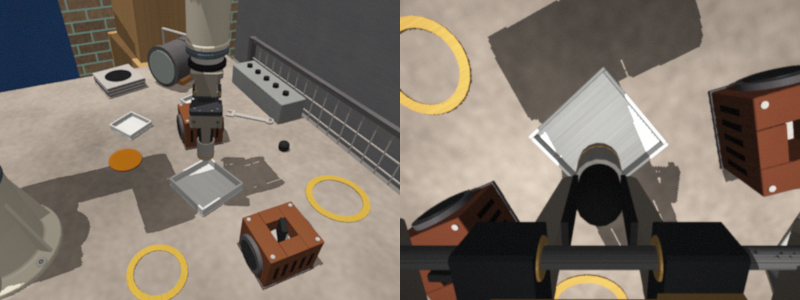

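The picture shows the cartridge hanging upright over the large tray, with the tray at about (206,186) in the left half. Now I lower it.

>>> {"name": "carry_out", "arguments": {"commands": [{"travel": [0, 0, -12], "rotation": [0, 0, 0], "gripper": 0}, {"travel": [0, 0, -30], "rotation": [0, 0, 0], "gripper": 0}, {"travel": [0, 0, -50], "rotation": [0, 0, 0], "gripper": 0}, {"travel": [0, 0, -70], "rotation": [0, 0, 0], "gripper": 0}, {"travel": [0, 0, -88], "rotation": [0, 0, 0], "gripper": 0}, {"travel": [0, 0, -100], "rotation": [0, 0, 0], "gripper": 0}, {"travel": [0, 0, -106], "rotation": [0, 0, 0], "gripper": 0}, {"travel": [0, 0, -109], "rotation": [0, 0, 0], "gripper": 0}, {"travel": [0, 0, -110], "rotation": [0, 0, 0], "gripper": 0}, {"travel": [0, 0, -111], "rotation": [0, 0, 0], "gripper": 0}, {"travel": [0, 0, -111], "rotation": [0, 0, 0], "gripper": 0}, {"travel": [0, 0, -111], "rotation": [0, 0, 0], "gripper": 0}]}}

```text
t: 11.1
ee_pos: [491.8, -9.7, 63.8]
tool_rot: [180.0, 0.0, 154.7]
wrist_force: [-0.5, 0.0, -2.2]
width: 0.37
grasp_force: 15.0
```

>>> {"name": "carry_out", "arguments": {"commands": [{"travel": [0, 0, -0.5], "rotation": [0, 0, 0], "gripper": 0}, {"travel": [0, 0, -1], "rotation": [0, 0, 0], "gripper": 0}, {"travel": [0, 0, -1], "rotation": [0, 0, 0], "gripper": 0}, {"travel": [0, 0, -1], "rotation": [0, 0, 0], "gripper": 0}]}}

```text
t: 11.6
ee_pos: [491.7, -9.7, 62.6]
tool_rot: [-180.0, -0.0, 154.7]
wrist_force: [-0.2, -0.2, -2.7]
width: 0.372
grasp_force: 15.0
```

Not in contact yet: the force still shows the cartridge's weight. I'll creep down.

>>> {"name": "carry_out", "arguments": {"commands": [{"travel": [0, 0, -0.5], "rotation": [0, 0, 0], "gripper": 0}, {"travel": [0, 0, -1], "rotation": [0, 0, 0], "gripper": 0}, {"travel": [0, 0, -1], "rotation": [0, 0, 0], "gripper": 0}, {"travel": [0, 0, -1], "rotation": [0, 0, 0], "gripper": 0}]}}

```text
t: 12.1
ee_pos: [491.7, -9.8, 61.6]
tool_rot: [-180.0, 0.0, 154.7]
wrist_force: [0.1, -0.1, -1.8]
width: 0.366
grasp_force: 15.0
```

>>> {"name": "carry_out", "arguments": {"commands": [{"travel": [0, 0, -0.5], "rotation": [0, 0, 0], "gripper": 0}, {"travel": [0, 0, -0.5], "rotation": [0, 0, 0], "gripper": 0}, {"travel": [0, 0, -0.5], "rotation": [0, 0, 0], "gripper": 0}]}}

```text
t: 12.48
ee_pos: [491.8, -9.8, 61.5]
tool_rot: [180.0, 0.0, 154.7]
wrist_force: [-2.8, -0.6, 5.1]
width: 0.368
grasp_force: 15.0
```

The foot is in contact with the tray floor. Release and lift away.

>>> {"name": "carry_out", "arguments": {"commands": [{"travel": [0, 0, 0], "rotation": [0, 0, 0], "gripper": 45}, {"travel": [0, 0, 0], "rotation": [0, 0, 0], "gripper": 70}, {"travel": [0, 0, 0], "rotation": [0, 0, 0], "gripper": 100}, {"travel": [0, 0, 0], "rotation": [0, 0, 0], "gripper": 100}, {"travel": [0, 0, 0], "rotation": [0, 0, 0], "gripper": 100}, {"travel": [0, 0, 0], "rotation": [0, 0, 0], "gripper": 100}, {"travel": [0, 0, 0], "rotation": [0, 0, 0], "gripper": 100}, {"travel": [0, 0, 10], "rotation": [0, 0, 0], "gripper": 100}, {"travel": [0, 0, 30], "rotation": [0, 0, 0], "gripper": 100}, {"travel": [0, 0, 60], "rotation": [0, 0, 0], "gripper": 100}, {"travel": [0, 0, 95], "rotation": [0, 0, 0], "gripper": 100}, {"travel": [0, 0, 120], "rotation": [0, 0, 0], "gripper": 100}, {"travel": [0, 0, 130], "rotation": [0, 0, 0], "gripper": 100}, {"travel": [0, 0, 130], "rotation": [0, 0, 0], "gripper": 100}]}}

```text
t: 14.22
ee_pos: [491.9, -9.8, 191.5]
tool_rot: [180.0, 0.1, 154.7]
wrist_force: [0.4, 0.3, -1.0]
width: 0.998
grasp_force: 0.0
```

```bash
python3 - <<'E'
from h import *
cv2.imwrite("pics/s5.png",np.hstack([cv2.resize(ctrl.read_camera(n),(400,300)) for n in("side","wrist")]))
E
```

```text
(no output)
```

View pics/s5.png

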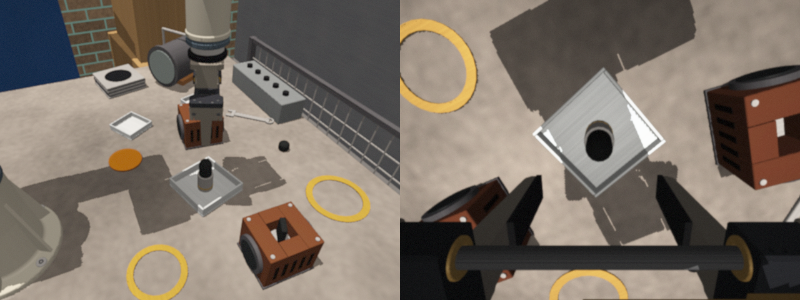

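The cartridge stands upright in the middle of the large tray, at about (206,175) in the left half and (599,142) in the right. The gripper is clear and the bar cartridge is where it was, so I hand the job in.

```bash
python3 -c "
from station import ctrl
print(ctrl.close_job())"
```

```text
the job is handed in; nothing more can be done
None
```

The knob cartridge was tripped, drawn out and set upright on the floor of the largest tray, the bar cartridge was left in place, and I handed the job in at about 14 s (limit 48 s).

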